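# Load the spring balance and hold its cover plate over the flange

## Robot

A 6-joint arm with a two-finger parallel gripper is mounted at the origin on the work surface. World frame = base frame: x ahead of the robot, y to its left, z up, the work surface at z = 0. Lengths are in mm, angles in rad, forces in N, time in s.
With the tool pointing down it reaches from about 350 to 875 mm from the base axis. Payload 4.2 kg.
Tool frame: the origin (TCP) lies on the mounting face of the last link; the fingertips stand 173 mm ahead of it and the grasp point (between the pads) lies grip_point_offset ahead of it (grip_point_offset is the distance from the TCP to the grasp point, in mm); z points along the fingers, y is the line along which they close (so a half turn about z gives the same grasp; the last joint's range is limited). The gripper opens to 85 mm and grips with 20 to 120 N. Pads are 22 mm wide; open, the fingers measure 114 mm over their backs; the gripper's body (76 mm by 85 mm) begins 54 mm behind the grasp point. The pads swing forward as they close: fully open they stand 13 mm farther back than shut.
Start: joints at [1.374, 0.385, 0.008, 0, -1.194, -0.259], TCP at [275.079, 561.187, 404.712] pointing down, gripper open.
Joint ranges: [-3.14, 3.14], [-1.21, 2.06], [-1.07, 1.41], [-3.16, 2.05], [-2.99, -0.16], [-3.1, 3.1]. Speed limits (rad/s): [2.79, 2.79, 3.14, 3.14, 3.14, 3.14].

## Interface

Orientations are given as a unit quaternion [x, y, z, w].
In Python, from bench import read_state, get_image, job_done, recognise, place_of, grip_point_offset gives the robot as it stands. The module is installed in compiled form; this text tells all that it offers.
- The arm moves only by the tool carry_out, never from a script. Its arguments are lists of equal length, an entry for each row: "slide": the shift along the tool's x, y, z in m, a list of three; "roll": the turn about the tool's z in degrees; "claw": the finger opening in m, from 0 to 0.0854. A call has 1 to 8 rows; each row is the pose to reach, as a shift and turn from the pose commanded when the call began, along the tool's axes at that moment; what a row does not reach only later rows make up. A row lasts 1/8 s, in which the tool goes at most 62.5 mm and 10.7 degrees, less where a joint would pass 70% of its speed; a pose out of reach is approached as far as the arm can. A call with a gripper value outside its range is refused whole. The fingers move at their own pace and stop on an object; the grip force is fixed at half the most. Time passes only in rows, so rows that repeat a pose let the fingers close. It gives the time, the measured TCP pose, the force, the opening and the grip force at its end, in the units of the state.
- read_state(): the state, without advancing time (a new reading comes with each control period).
- get_image(name): name is "scene" or "top" or "wrist"; returns a dict with "img" (400x640x3 uint8, red, green, blue), "z_map" (400x640 float32, mm along the optical axis (not along the pixel's ray), 0 where there is no reading), "mtx" (3x3 intrinsics, pixels), "world_from_camera" (4x4, takes a point from camera to world coordinates); the wrist camera has in their place "T_tool_cam" (4x4, takes a point from camera to tool coordinates, whose origin is the TCP and whose axes are the flange's). Camera axes: x right, y up, looking along -z (the intrinsics and any distortion apply to the point x, -y, -z); pixel columns grow to the right and rows downward; lengths in mm; the calibration is good to about 2 mm. The wrist camera is an equidistant fisheye: a pixel r from the principal point sees the ray r / f radians off the axis. A picture is of the moment at which its call begins: read the wrist's pose just before it.
- job_done(): hands the job in; it is judged then, once.
Trained networks look in a picture, given as the dict that the camera call returned (one of the last four; its "shot" number tells which), for a name from the list of things; names that differ only in an ending like _2 or _b are one class to them, and where a whole thing is asked for, a point or a joint stands for the part that bears it (a point fixed in the world has none). Each returns a list of dicts, best first, with "conf" (0 to 1); they miss things now and then, are a little off and sometimes report something else, mostly with a low value. They report only what shows in the picture. A call takes as long as a camera call. They do not tell look-alikes from the thing itself.
- recognise(picture, thing): "at" ([column, row] in pixels, amid what is visible of it).
- place_of(picture, thing): "at" ([column, row] in pixels: a listed point, or the origin of a listed thing).
The state is a dict: "clock": time; "joints": joint angles; "joint_vel": joint speeds; "joint_efforts": joint torques, N m; "position": TCP position; "ee_rot": TCP orientation; "contact_force": force on the tool from outside, world axes, zero at the start; "wrist_torque": the same for the moment, N m; "gripper_width": finger opening in mm; "grasp_force": force on a finger pad.
Only numpy, scipy, OpenCV 4.12 (cv2) and the standard library are available. Lean on these libraries where they do the work, as an engineer would, in place of code of your own. Each camera call takes 0.05 s, during which the arm holds its last target. There are 200 camera calls.

## Task

The bench spring balance is to be sealed at its reference load: stand yellow stone casts side by side on its sprung pan, one at a time, until the pointer on the pan rests between the two index fins on the post, let go of them and leave them there. Then pick up the steel cover plate by its rib and hold it level over the flange of the balance, long sides matching, hovering about a centimetre above it without touching, so that every threaded hole shows whole through a hole of the plate and a colleague can start the screws. Finish while still holding the plate there (do not put it down), and leave the bowl, the spatula and the denture alone.

Things in the scene. Friction and masses are not known exactly. Their poses are not given: they have to be found in the camera images.
- cast_a_c (a point): yellow dental-stone upper cast (horseshoe tooth arch on a D-shaped base), one of three alike, about 160 g (each differs by up to 15 %), loose, standing on the slab. 58 long (its x) x 52 wide (its y, flat parallel sides at the heel half, good to grip) x 38 high; the base is 24 high. The point is on the middle axis, 18 above its underside; x towards the front teeth, z up
- cast_b_c (a point): yellow dental-stone upper cast (horseshoe tooth arch on a D-shaped base), one of three alike, about 160 g (each differs by up to 15 %), loose, standing on the slab. 58 long (its x) x 52 wide (its y, flat parallel sides at the heel half, good to grip) x 38 high; the base is 24 high. The point is on the middle axis, 18 above its underside; x towards the front teeth, z up
- cast_c_c (a point): yellow dental-stone upper cast (horseshoe tooth arch on a D-shaped base), one of three alike, about 160 g (each differs by up to 15 %), loose, standing on the slab. 58 long (its x) x 52 wide (its y, flat parallel sides at the heel half, good to grip) x 38 high; the base is 24 high. The point is on the middle axis, 18 above its underside; x towards the front teeth, z up
- pan (a joint): how far the sprung pan of the balance has sunk, in m: 0 empty, grows downwards, stop at 0.055; the spring gives 10 mm per 1 N, so one cast sinks it roughly 14 to 18 mm; it settles within about a second of a load. The brass pointer (3 thick) on the pan's edge lies between the two fins of the index post from about 0.025 to 0.039
- pan_top (a point): centre of the top face of the balance's pan, a flat square steel plate 150 x 150 x 4 without rim; moves down with the pan, never tilts. It stands on the same white balance base as the flange, 130 from the flange's centre along the flange's +y; x and y along its sides, parallel to the flange's. Beyond its +y edge stands the index post, rising to 30 above the empty pan; its two fins, 20 apart, mark the wanted range of the pointer on that edge
- flange (a point): centre of the top face of the aluminium flange on the fixed balance, 116 (x) x 86 (y), 75 above the slab, with four threaded holes of 7 diameter at x = +-42, y = +-28 and a sunk brass adjuster screw in the middle; z up
- cover_grip (a point): steel cover plate, loose, 360 g (differs by up to 20 %), lying flat on the slab, rib up: plate 110 (x) x 80 (y) x 5 thick with four through holes of 14 diameter at x = +-42, y = +-28; on its middle an upright lifting rib 50 long (x), 16 thick (y), 40 high above the plate. The point lies in the middle of the rib, 29 above the plate's underside; z up. The plate is the same turned by half a turn
- bowl_c (a point): green rubber mixing bowl, 124 across, 75 high, bystander; the point is on its axis 37 above its underside
- spatula_c (a point): plaster spatula with walnut handle, 210 long, lying beyond the balance, bystander; the point is near its middle
- denture_c (a point): pink acrylic denture, about 60 across and 17 high, bystander; the point is near its middle
- slab: grey granite slab on the bench, 560 x 1000 x 20, fixed; all stands on its top face, which is 20 above the work surface; origin at the centre of its underside
- scale: the white balance itself with all that it carries (base 170 x 294 x 30, flange, index post, pan), fixed; origin under the base, z up; the flange lies towards its -y, the pan towards its +y
Mind the look-alikes: they are no part of the job. Of the things that look like the part that bears cover_grip, the smaller one is meant.

How it is judged (in metres and radians):
On the way:
1. two casts stand released on the pan and hold its pointer between the fins, before the cover is lifted (value of joint pan between 0.024 and 0.04 m and contact force between the arm and cast_a below 0.1 N and contact force between the arm and cast_b below 0.1 N and contact force between the arm and cast_c below 0.1 N and contact force between the arm and pan below 0.1 N and (contact force between each of cast_a, cast_b and pan above 0.3 N or contact force between each of cast_a, cast_c and pan above 0.3 N or contact force between each of cast_b, cast_c and pan above 0.3 N) and height (world z) of cover_grip below 0.06 m), for 0.3 s.
At the end, for the whole second after the job is handed in: Two untouched casts on the pan, sunk 24 to 40 mm; cover held in the fingers, underside 4 to 18 mm above the flange, touching neither balance nor casts, centred within 4 mm in plan, long sides parallel within 0.07 rad, level within 0.08 rad (value of joint pan between 0.024 and 0.04 m and contact force between the arm and cast_a below 0.1 N and contact force between the arm and cast_b below 0.1 N and contact force between the arm and cast_c below 0.1 N and contact force between the arm and pan below 0.1 N and (contact force between each of cast_a, cast_b and pan above 0.3 N or contact force between each of cast_a, cast_c and pan above 0.3 N or contact force between each of cast_b, cast_c and pan above 0.3 N) and horizontal distance between cover_grip and flange below 0.004 m and angle between the x axis of cover_grip and the x axis of flange, either way round below 0.07 rad and angle between cover_grip's own z axis and vertical below 0.08 rad and z of cover_grip in the frame of flange between 0.033 and 0.047 m and contact force between cover and scale below 0.05 N and contact force between cover and cast_a below 0.05 N and contact force between cover and cast_b below 0.05 N and contact force between cover and cast_c below 0.05 N and contact force between the fingers and cover above 1 N); the arm keeps its last pose, push and grip.
It fails at once if the bowl is disturbed (moved by more than 30 mm) (distance of bowl_c from where it was at the start of the episode above 0.03 m).
It fails at once if the spatula is disturbed (moved by more than 30 mm) (distance of spatula_c from where it was at the start of the episode above 0.03 m).
It fails at once if the denture is disturbed (moved by more than 30 mm) (distance of denture_c from where it was at the start of the episode above 0.03 m).
It also fails if it takes over 72 s, if anything falls off the work surface, if the arm or the gripper's body presses on something with over 40 N, if the wrist force passes 120 N, or if a joint passes its speed limit or range.

## Working session

There is one attempt and no reset: what is moved stays moved. The work goes in short steps, Python scripts to look and compute and a tool call to move; the robot and the scene stay as the last step left them, time stands still between calls to the robot, and variables do not carry over. Pictures are saved under pics/ and viewed, at most 12 in all, crops included, and the job is handed in when it is done.

Besides the shell and the picture viewer there is one more tool, called after "Call:" as a command line: name --pt "numbers of a row" for each row, then --argument value for the rest. carry_out: Moves the arm, as the interface text tells. Its arguments: {"type":"object","properties":{"slide":{"type":"array"},"roll":{"type":"array"},"claw":{"type":"array"}},"required":["slide","roll","claw"]}

```bash
mkdir -p pics; cat > h.py <<'E'
import numpy as np,cv2
from bench import *
from scipy.spatial.transform import Rotation as R
def save(p,f): cv2.imwrite('pics/'+f,cv2.cvtColor(p['img'],cv2.COLOR_RGB2BGR))
def pw(p,c,r,z=None):
    """pixel->world from depth, or on plane z (static cams)"""
    K=p['mtx'];T=p['world_from_camera']
    d=np.array([(c-K[0,2])/K[0,0],-(r-K[1,2])/K[1,1],-1.])
    if z is None:
        d=d*p['z_map'][int(round(r)),int(round(c))];return T[:3,:3]@d+T[:3,3]
    v=T[:3,:3]@d;o=T[:3,3];return o+v*(z-o[2])/v[2]
def cloud(p):
    K=p['mtx'];T=p['world_from_camera'];Z=p['z_map'];r,c=np.mgrid[:400,:640]
    P=np.stack([(c-K[0,2])/K[0,0]*Z,-(r-K[1,2])/K[1,1]*Z,-Z],-1)
    W=P@T[:3,:3].T+T[:3,3];W[Z==0]=np.nan;return W
E
python3 - <<'E'
from h import *
print(grip_point_offset, read_state())
t=get_image('top');s=get_image('scene')
save(t,'top.png');save(s,'scene.png')
print(t.keys(),t['mtx'],t['world_from_camera'])
for n in ['cast_a_c','pan_top','flange','cover_grip','bowl_c','spatula_c','denture_c']:
  for q,nm in((t,'top'),(s,'scene')):
    print(n,nm,[(np.round(d['at']),round(d['conf'],2),np.round(pw(q,*d['at']))) for d in place_of(q,n)])
E
```

```text
154.70000000000002 {'clock': 0.0, 'joints': array([ 1.37361620e+00,  3.85532339e-01,  6.58281634e-03, -5.28985910e-04,
       -1.19399815e+00, -2.58621174e-01]), 'joint_vel': array([ 7.02977473e-04,  1.90414734e-04,  5.94408266e-06, -1.82199868e-04,
        9.61320031e-04,  8.31552420e-05]), 'joint_efforts': array([ 1.17845324e-03, -3.92295527e+01,  1.88399345e+01,  4.18614373e+00,
       -4.59312359e-03, -1.54836624e-06]), 'position': array([274.97172166, 561.01068863, 403.61450653]), 'ee_rot': array([ 9.74120209e-01, -2.26027877e-01, -2.12677257e-04,  1.08271610e-03]), 'contact_force': array([-1.35374937,  0.23649652, -0.4367219 ]), 'wrist_torque': array([-0.01166976, -0.04048469,  0.01221308]), 'grasp_force': 0.0, 'gripper_width': 85.41437379412689}
dict_keys(['img', 'z_map', 'mtx', 'world_from_camera', 'shot']) [[417.72223723   0.         319.04809419]
 [  0.         417.72223723 198.78006024]
 [  0.           0.           1.        ]] [[ 1.33588734e-04  9.98824156e-01 -4.84797588e-02  5.28062292e+02]
 [-9.99502776e-01  1.66196432e-03  3.14871161e-02 -1.04940804e+02]
 [ 3.1530663
[... 678 characters left out ...]
.,   63.]))]
cover_grip scene [(array([274., 173.]), 0.92, array([ 399., -305.,   25.])), (array([325., 211.]), 0.58, array([ 613., -111.,   92.])), (array([186., 178.]), 0.56, array([ 440., -629.,   43.]))]
bowl_c top [(array([225., 262.]), 0.76, array([395., 146.,  25.])), (array([311., 190.]), 0.29, array([ 616., -120.,   91.]))]
bowl_c scene [(array([389., 171.]), 0.74, array([383., 144.,  26.])), (array([346., 218.]), 0.42, array([656., -44., 119.]))]
spatula_c top [(array([273., 135.]), 0.72, array([793.,   0.,  32.]))]
spatula_c scene []
denture_c top [(array([307., 255.]), 0.67, array([ 416., -110.,   24.]))]
denture_c scene [(array([326., 176.]), 0.51, array([ 410., -101.,   26.]))]
```

View pics/top.png

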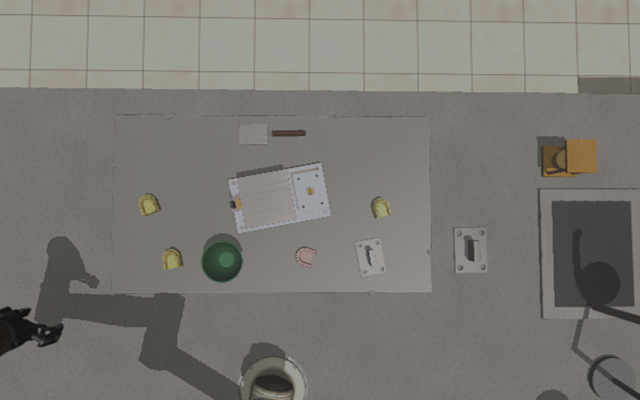

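View pics/scene.png

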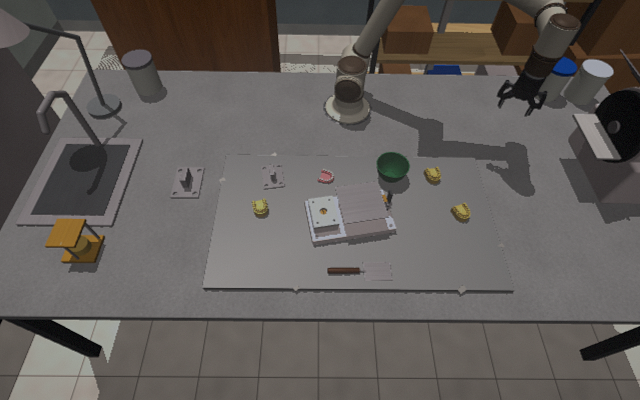

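The top view (640x400) shows casts at (149,204), (172,259) and (381,208), the pan at (266,198), the flange at (308,190) and the bowl at (222,262). There are two candidate ribbed plates: (370,258), smaller and on the slab, and (472,250), larger and off the slab on the bench. The one at (370,258) fits the description. I'll confirm it with an enlarged crop and get coarse poses.

```bash
python3 - <<'E'
from h import *
t=get_image('top');W=cloud(t)
im=cv2.cvtColor(t['img'],cv2.COLOR_RGB2BGR)
a=cv2.resize(im[160:300,340:500],None,fx=4,fy=4,interpolation=cv2.INTER_CUBIC)
cv2.imwrite('pics/crop1.png',a)
hsv=cv2.cvtColor(t['img'],cv2.COLOR_RGB2HSV)
m=cv2.inRange(hsv,(20,90,60),(38,255,255))
for (c,r) in[(149,204),(172,259),(381,208)]:
    k=np.zeros_like(m);k[r-18:r+18,c-18:c+18]=m[r-18:r+18,c-18:c+18]
    P=W[k>0];P=P[P[:,2]>28]
    cc=cv2.minAreaRect(P[:,:2].astype(np.float32))
    low=P[P[:,2]<52];
    print('cast',len(P),P.mean(0).round(),np.round(cc[0]),np.round(cc[1]),round(cc[2],1),'zmax',P[:,2].max().round(), 'edges',P[:,:2].min(0).round(),P[:,:2].max(0).round())
def rect(name,lo,hi,box):
    x0,x1,y0,y1=box
    k=(W[...,2]>lo)&(W[...,2]<hi)&(W[...,0]>x0)&(W[...,0]<x1)&(W[...,1]>y0)&(W[...,1]<y1)
    k=cv2.morphologyEx(k.astype(np.uint8),cv2.MORPH_OPEN,np.ones((3,3)))>0
    P=W[k];cc=cv2.minAreaRect(P[:,:2].astype(np.float32));print(name,len(P),np.round(cc[0],1),np.round(cc[1]),round(cc[2],1),'z',np.median(P[:,2]).round(1))
rect('flange',85,103,(520,720,-220,-30))
rect('pan',108,140,(480,720,-110,140))
rect('cover',22,35,(330,480,-380,-230))
rect('rib',50,75,(330,480,-380,-230))
rect('big',5,14,(330,550,-720,-530))
st=R.from_quat(read_state()['ee_rot']).as_matrix();print(st.round(3))
print([ (np.round(d['at']),round(d['conf'],2)) for d in recognise(t,'cast_a_c')])
E
```

```text
cast 259 [573. 378.  48.] [576. 380.] [57. 52.] 20.6 zmax 61.0 edges [540. 345.] [602. 407.]
cast 249 [408. 304.  49.] [409. 307.] [55. 52.] 10.5 zmax 61.0 edges [379. 277.] [437. 331.]
cast 96 [ 568. -336.   51.] [ 564. -339.] [50. 47.] 18.4 zmax 61.0 edges [ 534. -366.] [ 591. -317.]
flange 1058 [ 613.5 -117.4] [116.  86.] 10.7 z 95.3
pan 2665 [588.5  16.1] [150. 161.] 10.8 z 120.2
cover 533 [ 409.9 -309.4] [112.  82.] 5.5 z 26.0
rib 93 [ 410.9 -308.6] [48. 16.] 9.3 z 65.4
big 590 [ 430.9 -635. ] [144. 106.] 1.4 z 8.4
[[ 0.898 -0.44   0.   ]
 [-0.44  -0.898  0.   ]
 [-0.    -0.    -1.   ]]
[(array([380., 208.]), 0.88), (array([226., 260.]), 0.19)]
```

View pics/crop1.png

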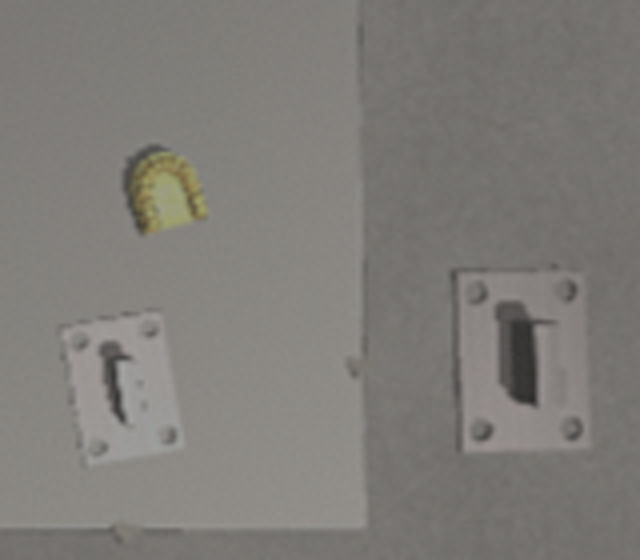

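The crop confirms it. The plate at crop (125,390), top-view (370,258), lies on the slab and measures about 110x80. The one at (525,360), top-view (472,250), is 144x106 and off the slab, so it is the look-alike. I'll move over the first cast.

Call:
carry_out --pt "0.309 0.05 0.08" --pt "0.309 0.05 0.08" --pt "0.309 0.05 0.08" --pt "0.309 0.05 0.08" --pt "0.309 0.05 0.08" --pt "0.309 0.05 0.08" --pt "0.309 0.05 0.08" --pt "0.309 0.05 0.08" --roll '[-10,-20,-30,-40,-46,-46,-46,-46]' --claw '[0.085,0.085,0.085,0.085,0.085,0.085,0.085,0.085]'

```text
clock: 1.9
position: [529.7, 381.3, 325.4]
ee_rot: [0.985, 0.173, 0.0, -0.0]
contact_force: [-0.1, -0.4, 0.1]
gripper_width: 85.1
grasp_force: 0.0
```

```bash
cat >> h.py <<'E'
def wcloud(p,s):
    """wrist fisheye: world points per pixel (H,W,3)"""
    K=p['mtx'];r,c=np.mgrid[:400,:640];x=(c-K[0,2])/K[0,0];y=(r-K[1,2])/K[1,1]
    th=np.hypot(x,y)+1e-9;k=np.tan(np.minimum(th,1.5))/th
    Z=p['z_map'];P=np.stack([x*k*Z,-y*k*Z,-Z],-1);T=p['T_tool_cam']
    P=P@T[:3,:3].T+T[:3,3];W=P@R.from_quat(s['ee_rot']).as_matrix().T+s['position'];W[(Z==0)|(th>1.4)]=np.nan;return W
def yaw(s): m=R.from_quat(s['ee_rot']).as_matrix();return np.degrees(np.arctan2(m[1,0],m[0,0]))
def go(s,xyz,th):
    """slide/roll to TCP xyz (world mm) and tool-x yaw th"""
    m=R.from_quat(s['ee_rot']).as_matrix();d=(np.array(xyz)-s['position'])/1000
    r=-(th-yaw(s));r=(r+180)%360-180
    print('slide',(m.T@d).round(4),'roll',round(r,1),'(alt',round(r-np.sign(r)*180,1),') j6',np.degrees(s['joints'][5]).round(),'pos',s['position'].round(1),'yaw',yaw(s).round(1))
E
python3 - <<'E'
from h import *
s=read_state();w=get_image('wrist');save(w,'w1.png');print(w['mtx'],w['T_tool_cam'].round(3))
W=wcloud(w,s);hsv=cv2.cvtColor(w['img'],cv2.COLOR_RGB2HSV);m=cv2.inRange(hsv,(20,90,50),(38,255,255))
k=(m>0)&(W[...,2]>25)&(W[...,2]<75)&(abs(W[...,0]-573)<60)&(abs(W[...,1]-380)<60)
print(k.sum(),W[k].mean(0),cv2.minAreaRect(W[k][:,:2].astype(np.float32)))
np.save('c1.npy',W[k]);go(s,(573,380,197),20)
print([(d['at'],d['conf']) for d in place_of(w,'cast_a_c')])
E
```

```text
[[309.70691629   0.         317.72727426]
 [  0.         309.70691629 201.38263008]
 [  0.           0.           1.        ]] [[-1.0000e-03  9.5600e-01  2.9300e-01  7.5036e+01]
 [ 1.0000e+00  1.0000e-03 -0.0000e+00 -7.8700e-01]
 [-1.0000e-03  2.9300e-01 -9.5600e-01  3.1478e+01]
 [ 0.0000e+00  0.0000e+00  0.0000e+00  1.0000e+00]]
2761 [580.81107147 386.3059453   48.73628146] ((577.0205078125, 384.3838806152344), (57.03342819213867, 51.00584411621094), 22.029918670654297)
slide [0.0402 0.0161 0.1285] roll -0.0 (alt 180.0 ) j6 60.0 pos [529.7 381.3 325.4] yaw 20.0
[]
```

View pics/w1.png

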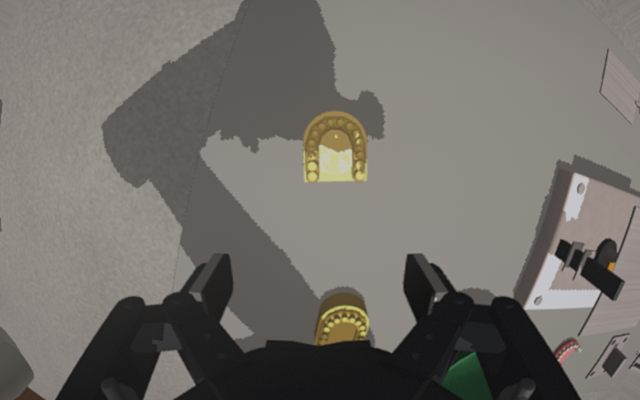

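The wrist image shows the cast at (335,147), teeth up in the picture, so its yaw is about 22°. It measures 57x51 and nothing obstructs the fingers. I'll grasp its heel half.

Call:
carry_out --pt "0.034 0.0135 0.03" --pt "0.034 0.0135 0.06" --pt "0.034 0.0135 0.1" --pt "0.034 0.0135 0.128" --pt "0.034 0.0135 0.128" --pt "0.034 0.0135 0.128" --pt "0.034 0.0135 0.128" --pt "0.034 0.0135 0.128" --roll '[-2,-2,-2,-2,-2,-2,-2,-2]' --claw '[0.085,0.085,0.085,0.085,0.085,0.04,0.04,0.04]'

```text
clock: 3.0
position: [567.5, 379.9, 199.3]
ee_rot: [0.982, 0.19, 0.002, -0.001]
contact_force: [-1.9, 1.3, 4.8]
gripper_width: 50.5
grasp_force: 65.7
```

Call:
carry_out --pt "0 0 0" --pt "0 0 0" --pt "0 0 0" --pt "0 0 -0.05" --pt "0 0 -0.1" --pt "0 0 -0.15" --pt "0 0 -0.16" --pt "0 0 -0.16" --roll '[0,0,0,0,0,0,0,0]' --claw '[0.04,0.04,0.04,0.04,0.04,0.04,0.04,0.04]'

```text
clock: 4.0
position: [566.8, 378.8, 356.7]
ee_rot: [0.982, 0.19, -0.0, -0.0]
contact_force: [0.7, -0.0, -2.5]
gripper_width: 50.3
grasp_force: 64.9
```

```bash
python3 - <<'E'
from h import *
s=read_state();print(s['grasp_force'],s['gripper_width'],s['contact_force'])
a=np.radians(10.7);ex=np.array([np.cos(a),np.sin(a)]);ey=np.array([-np.sin(a),np.cos(a)])
pan=np.array([613.5,-117.4])+130*ey
print('pan',pan)
# cast axis along -pan y or pan y ; grip point 12 behind cast centre
for nm,ly in(('far +y',36),('near',-36)):
  for sg,yw in((1,100.7),(-1,-79.3)):
    g=pan+ey*(ly-12*sg); print(nm,yw,g.round(1)); go(s,(*g,357),yw)
E
```

```text
64.93412277661264 50.33004859319333 [ 0.65021679 -0.02714295 -2.47303087]
pan [589.36334     10.33966355]
far +y 100.7 [584.9  33.9]
slide [-0.1115  0.3269 -0.0006] roll -78.8 (alt 101.2 ) j6 65.0 pos [566.8 378.8 356.7] yaw 21.9
far +y -79.3 [580.5  57.5]
slide [-0.1069  0.3033 -0.0005] roll 101.2 (alt -78.8 ) j6 65.0 pos [566.8 378.8 356.7] yaw 21.9
near 100.7 [598.3 -36.8]
slide [-0.1255  0.3975 -0.0006] roll -78.8 (alt 101.2 ) j6 65.0 pos [566.8 378.8 356.7] yaw 21.9
near -79.3 [593.8 -13.2]
slide [-0.1208  0.374  -0.0006] roll 101.2 (alt -78.8 ) j6 65.0 pos [566.8 378.8 356.7] yaw 21.9
```

Call:
carry_out --pt "-0.107 0.303 0" --pt "-0.107 0.303 0" --pt "-0.107 0.303 0" --pt "-0.107 0.303 0" --pt "-0.107 0.303 0" --pt "-0.107 0.303 0" --pt "-0.107 0.303 0" --pt "-0.107 0.303 0" --roll '[10.6,21,31.5,42,52.5,63,73.5,84]' --claw '[0.04,0.04,0.04,0.04,0.04,0.04,0.04,0.04]'

```text
clock: 5.0
position: [580.1, 57.4, 353.8]
ee_rot: [0.855, -0.519, -0.002, 0.002]
contact_force: [-0.2, 0.2, -1.5]
gripper_width: 50.8
grasp_force: 64.8
```

Call:
carry_out --pt "0 0 0" --pt "0 0 0.02" --pt "0 0 0.03" --pt "0 0 0.03" --pt "0 0 0.03" --roll '[10,17.2,17.2,17.2,17.2]' --claw '[0.04,0.04,0.04,0.04,0.04]'

```text
clock: 5.62
position: [580.9, 58.2, 326.8]
ee_rot: [0.77, -0.638, 0.0, 0.0]
contact_force: [-0.6, -0.7, -1.1]
gripper_width: 50.4
grasp_force: 64.9
```

```bash
python3 - <<'E'
from h import *
s=read_state();go(s,(580.5,57.5,290),-79.3)
t=get_image('top');s2=get_image('scene');W=cloud(s2)
w=get_image('wrist');save(w,'w2.png')
E
```

```text
slide [0.0006 0.0006 0.0368] roll 0.1 (alt -179.9 ) j6 -11.0 pos [580.9  58.2 326.8] yaw -79.2
```

View pics/w2.png

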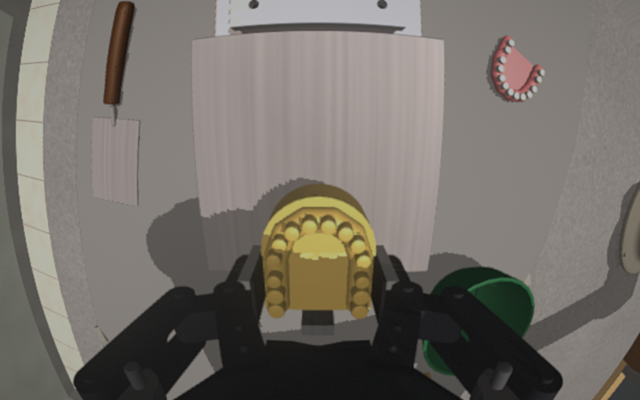

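The cast hangs square over the pan's far end, with its heel at (317,300) clear of the index post at (317,320). I'll lower and release it.

Call:
carry_out --pt "0 0 0.015" --pt "0 0 0.025" --pt "0 0 0.03" --pt "0 0 0.036" --pt "0 0 0.04" --pt "0 0 0.04" --pt "0 0 0.04" --pt "0 0 0.04" --roll '[0,0,0,0,0,0,0,0]' --claw '[0.04,0.04,0.04,0.04,0.04,0.04,0.04,0.04]'

```text
clock: 6.78
position: [580.8, 58.1, 287.0]
ee_rot: [0.77, -0.638, 0.0, -0.0]
contact_force: [0.3, -0.4, 0.3]
gripper_width: 50.9
grasp_force: 65.0
```

Call:
carry_out --pt "0 0 0" --pt "0 0 0" --pt "0 0 0" --pt "0 0 0" --pt "0 0 -0.05" --pt "0 0 -0.1" --pt "0 0 -0.12" --pt "0 0 -0.12" --roll '[0,0,0,0,0,0,0,0]' --claw '[0.07,0.07,0.07,0.075,0.075,0.08,0.08,0.08]'

```text
clock: 7.78
position: [580.8, 58.1, 408.6]
ee_rot: [0.77, -0.638, 0.001, -0.002]
contact_force: [-0.4, -0.7, -0.9]
gripper_width: 80.0
grasp_force: 0.0
```

```bash
python3 - <<'E'
from h import *
s=read_state();go(s,(370,290,380),12)
t=get_image('top');W=cloud(t);w=get_image('wrist');save(w,'w3.png')
V=wcloud(w,s)
k=(abs(V[...,0]-598)<25)&(abs(V[...,1]+35)<15)
print('pan z',np.nanmedian(V[k][:,2]))
m=cv2.inRange(cv2.cvtColor(t['img'],cv2.COLOR_RGB2HSV),(20,90,60),(38,255,255))
k=(m>0)&(W[...,2]>28)&(abs(W[...,0]-409)<50)&(abs(W[...,1]-306)<50)
print(cv2.minAreaRect(W[k][:,:2].astype(np.float32)))
hs=cv2.inRange(cv2.cvtColor(w['img'],cv2.COLOR_RGB2HSV),(20,90,50),(38,255,255))
k=(hs>0)&(V[...,2]>110)&(V[...,2]<190)&(abs(V[...,0]-589)<100)&(abs(V[...,1]-10)<100)
print('cast on pan',k.sum(),cv2.minAreaRect(V[k][:,:2].astype(np.float32)),V[k][:,2].max())
E
```

```text
slide [-0.2669  0.1643  0.0281] roll -91.3 (alt 88.7 ) j6 -11.0 pos [580.8  58.1 408.6] yaw -79.3
pan z 107.35808587367916
((411.6649475097656, 289.9577331542969), (55.89041519165039, 19.509878158569336), 18.20146369934082)
cast on pan 3641 ((583.6746826171875, 49.415802001953125), (51.507835388183594, 58.70252990722656), 9.440496444702148) 145.02389237861678
```

View pics/w3.png

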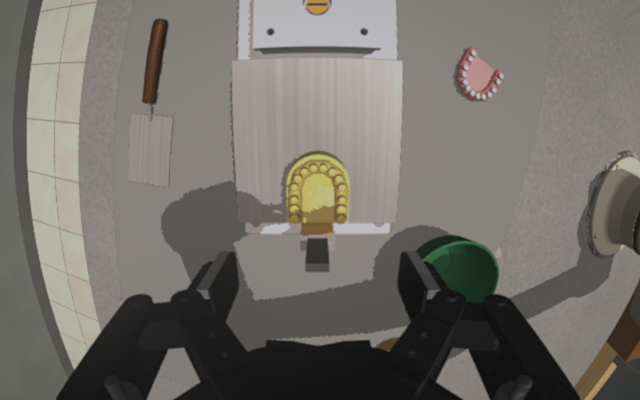

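The first cast stands on the pan at (318,190) in the wrist view, and the pan has sunk about 13 mm. I'll move over the second cast.

Call:
carry_out --pt "-0.267 0.164 0" --pt "-0.267 0.164 0" --pt "-0.267 0.164 0.03" --pt "-0.267 0.164 0.06" --pt "-0.267 0.164 0.08" --pt "-0.267 0.164 0.08" --pt "-0.267 0.164 0.08" --pt "-0.267 0.164 0.08" --roll '[-10.5,-21,-31.5,-42,-52.5,-63,-73.5,-84]' --claw '[0.085,0.085,0.085,0.085,0.085,0.085,0.085,0.085]'

```text
clock: 8.88
position: [369.4, 290.0, 324.7]
ee_rot: [0.999, 0.044, -0.001, 0.002]
contact_force: [-0.2, 0.5, 0.9]
gripper_width: 85.4
grasp_force: 0.0
```

Call:
carry_out --pt "0 0 0" --pt "0 0 0" --roll '[-8,-8]' --claw '[0.085,0.085]'

```text
clock: 9.12
position: [369.8, 289.7, 325.2]
ee_rot: [0.994, 0.11, -0.001, 0.001]
contact_force: [0.2, 0.6, 0.1]
gripper_width: 85.1
grasp_force: 0.0
```

```bash
python3 - <<'E'
from h import *
s=read_state();w=get_image('wrist')
V=wcloud(w,s);m=cv2.inRange(cv2.cvtColor(w['img'],cv2.COLOR_RGB2HSV),(20,90,50),(38,255,255))
k=(m>0)&(V[...,2]>25)&(V[...,2]<75)&(abs(V[...,0]-409)<60)&(abs(V[...,1]-306)<60)
P=V[k];c,d,a=cv2.minAreaRect(P[:,:2].astype(np.float32));print(k.sum(),c,d,a,P.mean(0),V[k][:,2].max())
r,cc=np.nonzero(k);print('px',cc.mean(),r.mean())
# teeth side: narrow end
th=np.radians(a);u=np.array([np.cos(th),np.sin(th)])
for uu in(u,np.array([-u[1],u[0]])):
    q=(P[:,:2]-c)@uu;v=(P[:,:2]-c)@np.array([-uu[1],uu[0]])
    print(uu.round(2),'extent +end',np.ptp(v[q>np.ptp(q)/2-8]).round(),'-end',np.ptp(v[q<-np.ptp(q)/2+8]).round())
E
```

```text
2881 (409.1103820800781, 310.19097900390625) (57.17024230957031, 50.91967010498047) 10.077265739440918 [412.61458733 311.61967856  48.46932123] 57.71900816949534
px 302.76015272474837 144.21936827490455
[0.98 0.17] extent +end 37.0 -end 49.0
[-0.17  0.98] extent +end 49.0 -end 50.0
```

Call:
carry_out --pt "0.031 -0.012 0.03" --pt "0.031 -0.012 0.06" --pt "0.031 -0.012 0.1" --pt "0.031 -0.012 0.127" --pt "0.031 -0.012 0.127" --pt "0.031 -0.012 0.127" --pt "0.031 -0.012 0.127" --pt "0.031 -0.012 0.127" --roll '[2.6,2.6,2.6,2.6,2.6,2.6,2.6,2.6]' --claw '[0.085,0.085,0.085,0.085,0.085,0.04,0.04,0.04]'

```text
clock: 10.18
position: [398.0, 309.1, 201.4]
ee_rot: [0.996, 0.088, 0.001, -0.001]
contact_force: [-0.9, -0.0, 4.9]
gripper_width: 50.3
grasp_force: 64.3
```

Call:
carry_out --pt "0 0 0" --pt "0 0 0" --pt "0 0 0" --pt "0 0 -0.05" --pt "0 0 -0.1" --pt "0 0 -0.15" --pt "0 0 -0.16" --pt "0 0 -0.16" --roll '[0,0,0,0,0,0,0,0]' --claw '[0.04,0.04,0.04,0.04,0.04,0.04,0.04,0.04]'

```text
clock: 11.18
position: [397.3, 308.2, 359.8]
ee_rot: [0.996, 0.088, -0.0, -0.001]
contact_force: [0.5, -0.1, -2.1]
gripper_width: 50.3
grasp_force: 63.6
```

```bash
python3 - <<'E'
from h import *
s=read_state()
a=np.radians(10.7);ey=np.array([-np.sin(a),np.cos(a)]);pan=np.array([589.4,10.3])
g=pan+ey*(-36+12);go(s,(*g,s['position'][2]),-79.3);print(g)
E
```

```text
slide [ 0.1375  0.3508 -0.0004] roll 89.3 (alt -90.7 ) j6 44.0 pos [397.3 308.2 359.8] yaw 10.0
[593.85599877 -13.28270712]
```

Call:
carry_out --pt "0.1375 0.351 0" --pt "0.1375 0.351 0" --pt "0.1375 0.351 0" --pt "0.1375 0.351 0" --pt "0.1375 0.351 0" --pt "0.1375 0.351 0" --pt "0.1375 0.351 0" --pt "0.1375 0.351 0" --roll '[10.6,21,31.5,42,52.5,63,73.5,84]' --claw '[0.04,0.04,0.04,0.04,0.04,0.04,0.04,0.04]'

```text
clock: 12.18
position: [594.4, -14.3, 356.0]
ee_rot: [0.796, -0.605, -0.002, 0.002]
contact_force: [0.2, -0.2, -1.3]
gripper_width: 50.6
grasp_force: 63.6
```

Call:
carry_out --pt "0 0 0" --pt "0 0 0.02" --pt "0 0 0.045" --pt "0 0 0.055" --pt "0 0 0.055" --pt "0 0 0.055" --roll '[5.3,5.3,5.3,5.3,5.3,5.3]' --claw '[0.04,0.04,0.04,0.04,0.04,0.04]'

```text
clock: 12.92
position: [594.9, -12.9, 305.2]
ee_rot: [0.771, -0.637, 0.0, -0.0]
contact_force: [-0.3, 0.5, -1.0]
gripper_width: 50.9
grasp_force: 63.6
```

```bash
python3 - <<'E'
from h import *
s=read_state();go(s,(593.9,-13.3,277),-79.3)
w=get_image('wrist');save(w,'w4.png')
E
```

```text
slide [0.0002 0.0011 0.0282] roll 0.1 (alt -179.9 ) j6 -4.0 pos [594.9 -12.9 305.2] yaw -79.2
```

View pics/w4.png

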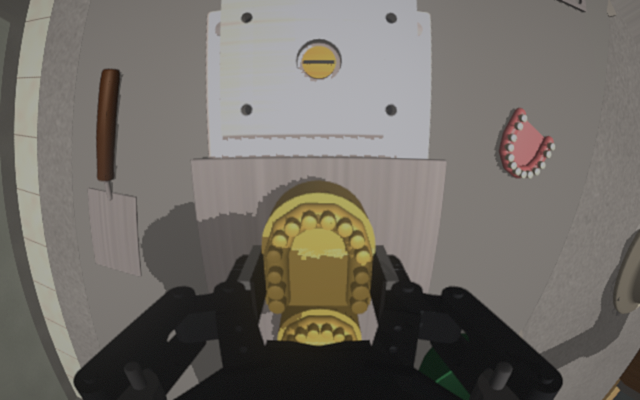

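The second cast hangs square over the near half of the pan, with the first cast behind it at (320,325) and clear. I'll lower and release it.

Call:
carry_out --pt "0 0 0.01" --pt "0 0 0.015" --pt "0 0 0.02" --pt "0 0 0.025" --pt "0 0 0.029" --pt "0 0 0.029" --pt "0 0 0.029" --pt "0 0 0.029" --roll '[0,0,0,0,0,0,0,0]' --claw '[0.04,0.04,0.04,0.04,0.04,0.04,0.04,0.04]'

```text
clock: 13.98
position: [594.5, -12.9, 275.9]
ee_rot: [0.77, -0.638, 0.0, -0.0]
contact_force: [-1.9, -0.6, -0.4]
gripper_width: 50.6
grasp_force: 63.7
```

Call:
carry_out --pt "0 0 0" --pt "0 0 0" --pt "0 0 0" --pt "0 0 0" --pt "0 0 -0.05" --pt "0 0 -0.1" --pt "0 0 -0.12" --pt "0 0 -0.12" --roll '[0,0,0,0,0,0,0,0]' --claw '[0.07,0.07,0.07,0.075,0.075,0.08,0.08,0.08]'

```text
clock: 14.98
position: [594.6, -12.9, 397.7]
ee_rot: [0.77, -0.638, 0.001, -0.002]
contact_force: [0.5, -0.3, -0.8]
gripper_width: 79.9
grasp_force: 0.0
```

```bash
python3 - <<'E'
from h import *
s=read_state();w=get_image('wrist');save(w,'w5.png');V=wcloud(w,s)
a=np.radians(10.7);ex=np.array([np.cos(a),np.sin(a)]);ey=np.array([-ex[1],ex[0]])
for lx in(-55,55):
  for ly in (-60,-20,20):
    g=np.array([589.4,10.3])+lx*ex+ly*ey;k=np.hypot(V[...,0]-g[0],V[...,1]-g[1])<8
    k&=V[...,2]>70;print(lx,ly,np.median(V[k][:,2]).round(1) if k.any() else None)
k=(V[...,2]>88)&(V[...,2]<102)&(abs((V[...,:2]-[613.5,-117.4])@ex)<75)&(abs((V[...,:2]-[613.5,-117.4])@ey)<50)
k=cv2.morphologyEx(k.astype(np.uint8),cv2.MORPH_OPEN,np.ones((5,5)))>0
print('flange',cv2.minAreaRect(V[k][:,:2].astype(np.float32)),np.median(V[k][:,2]))
go(s,(380,-300,380),-82)
E
```

```text
-55 -60 90.6
-55 -20 290.7
-55 20 90.6
55 -60 90.7
55 -20 290.0
55 20 90.6
flange ((613.928466796875, -113.71916961669922), (116.6906509399414, 86.58892822265625), 10.778112411499023) 94.35846718394998
slide [0.2418 0.2646 0.0164] roll 2.8 (alt -177.2 ) j6 -4.0 pos [594.6 -12.9 397.7] yaw -79.2
```

View pics/w5.png

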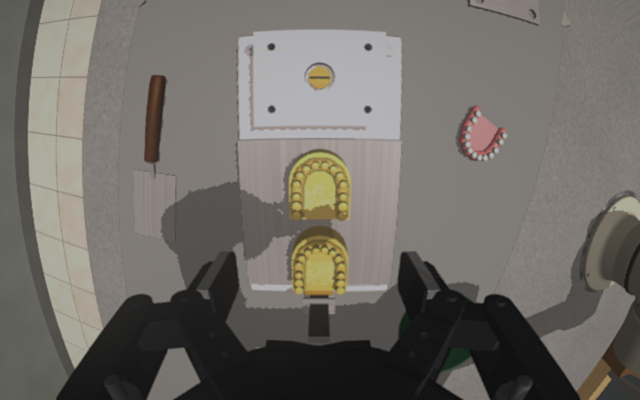

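Both casts stand free on the pan at (320,187) and (320,262). The pan is sunk about 30 mm, which is inside the window. Next is the cover.

Call:
carry_out --pt "0.258 0.196 0" --pt "0.258 0.196 0" --pt "0.258 0.196 0" --pt "0.258 0.196 0.03" --pt "0.258 0.196 0.06" --pt "0.258 0.196 0.06" --pt "0.258 0.196 0.06" --pt "0.258 0.196 0.06" --roll '[10.6,21,31.5,42,52.5,63,73.5,84]' --claw '[0.085,0.085,0.085,0.085,0.085,0.085,0.085,0.085]'

```text
clock: 16.02
position: [449.4, -303.4, 333.2]
ee_rot: [-0.142, 0.99, 0.001, -0.002]
contact_force: [0.4, -0.1, 0.4]
gripper_width: 85.4
grasp_force: 0.0
```

Call:
carry_out --pt "0 0 0" --pt "0 0 0" --pt "0 0 0" --roll '[8.5,8.5,8.5]' --claw '[0.085,0.085,0.085]'

```text
clock: 16.4
position: [450.1, -302.9, 334.7]
ee_rot: [-0.073, 0.997, 0.0, -0.001]
contact_force: [-0.1, 0.2, -0.8]
gripper_width: 85.2
grasp_force: 0.0
```

```bash
python3 - <<'E'
from h import *
s=read_state();w=get_image('wrist');V=wcloud(w,s);save(w,'w6.png')
near=(abs(V[...,0]-410)<75)&(abs(V[...,1]+308)<75)
for n,lo,hi in(('plate',21.5,32),('rib',55,75)):
    k=near&(V[...,2]>lo)&(V[...,2]<hi)
    k=cv2.morphologyEx(k.astype(np.uint8),cv2.MORPH_OPEN,np.ones((3,3)))>0
    print(n,k.sum(),cv2.minAreaRect(V[k][:,:2].astype(np.float32)),np.median(V[k][:,2]))
print('slab z',np.median(V[near&(V[...,2]<22)][:,2]))
go(s,(410,-308,0),-172)
print([(np.round(d['at']),round(d['conf'],2)) for d in place_of(w,'cover_grip')])
E
```

```text
plate 8323 ((412.0843505859375, -305.5605163574219), (110.5105209350586, 80.59906005859375), 9.756803512573242) 24.328125126896794
rib 1308 ((411.5433349609375, -305.3024597167969), (50.0362434387207, 16.311552047729492), 9.493574142456055) 64.28773924971108
slab z 19.328534580294217
slide [0.0398 0.0005 0.3348] roll 0.4 (alt -179.6 ) j6 -65.0 pos [ 450.1 -302.9  334.7] yaw -171.6
[(array([320., 155.]), 0.61), (array([ 40., 143.]), 0.57)]
```

View pics/w6.png

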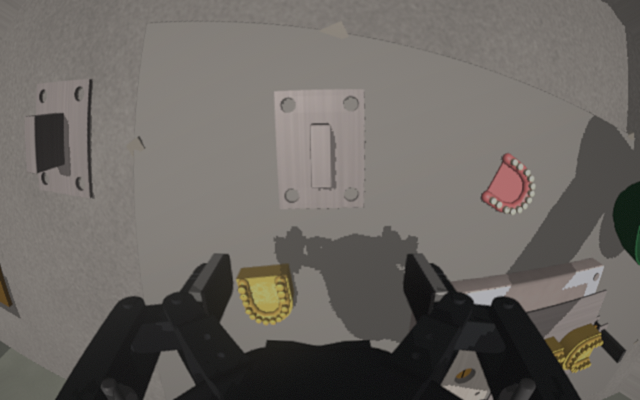

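The intended cover is in the wrist view at (320,150): 110x80, four holes, rib up. The larger look-alike is at (65,140). I'll grasp the rib.

Call:
carry_out --pt "0.038 0.003 0.02" --pt "0.038 0.003 0.06" --pt "0.038 0.003 0.1" --pt "0.038 0.003 0.12" --pt "0.038 0.003 0.13" --pt "0.038 0.003 0.13" --pt "0.038 0.003 0.13" --pt "0.038 0.003 0.13" --roll '[-1.3,-1.3,-1.3,-1.3,-1.3,-1.3,-1.3,-1.3]' --claw '[0.085,0.085,0.085,0.085,0.085,0.085,0.05,0.05]'

```text
clock: 17.5
position: [412.5, -305.6, 206.6]
ee_rot: [-0.084, 0.996, -0.0, 0.001]
contact_force: [-0.8, -0.1, 0.5]
gripper_width: 51.2
grasp_force: 0.0
```

Call:
carry_out --pt "0 0 0" --pt "0 0 0" --pt "0 0 0" --pt "0 0 0" --pt "0 0 0" --pt "0 0 0" --pt "0 0 0" --pt "0 0 0" --roll '[0,0,0,0,0,0,0,0]' --claw '[0.03,0.03,0.005,0.005,0.005,0.005,0.005,0.005]'

```text
clock: 18.5
position: [412.4, -305.6, 206.0]
ee_rot: [-0.084, 0.996, -0.0, 0.0]
contact_force: [-1.0, 0.7, 4.5]
gripper_width: 15.1
grasp_force: 59.4
```

Call:
carry_out --pt "0 0 -0.03" --pt "0 0 -0.08" --pt "0 0 -0.13" --pt "0 0 -0.15" --pt "0 0 -0.15" --pt "0 0 -0.15" --roll '[0,0,0,0,0,0]' --claw '[0.005,0.005,0.005,0.005,0.005,0.005]'

```text
clock: 19.25
position: [411.4, -305.1, 353.3]
ee_rot: [-0.083, 0.997, 0.002, -0.002]
contact_force: [0.3, 0.1, -4.6]
gripper_width: 15.2
grasp_force: 59.6
```

```bash
cat >> h.py <<'E'
def plate(V,s):
    """held plate in TCP frame: fit plane & rect of points 15-35 mm beyond fingertips"""
    m=R.from_quat(s['ee_rot']).as_matrix();T=(V-s['position'])@m
    k=(abs(T[...,0])<75)&(abs(T[...,1])<55)&(T[...,2]>172)&(T[...,2]<188)
    k=cv2.morphologyEx(k.astype(np.uint8),cv2.MORPH_OPEN,np.ones((3,3)))>0
    P=T[k];A=np.c_[P[:,:2],np.ones(len(P))];c=np.linalg.lstsq(A,P[:,2],rcond=None)[0]
    print('plate n',len(P),'z=',c.round(4),'x',np.percentile(P[:,0],[.3,99.7]).round(1),'y',np.percentile(P[:,1],[.3,99.7]).round(1),cv2.minAreaRect(P[:,:2].astype(np.float32)))
    return T,k
E
python3 - <<'E'
from h import *
s=read_state();w=get_image('wrist');V=wcloud(w,s);save(w,'w7.png');plate(V,s)
print(s['contact_force'],s['wrist_torque'],s['grasp_force'],s['gripper_width'])
go(s,(613.7,-115.5,330),-169.3)
E
```

```text
plate n 15149 z= [3.400000e-03 5.000000e-04 1.816459e+02] x [-51.5  55.8] y [-39.2  40.7] ((0.4192085266113281, 0.7524948120117188), (111.15115356445312, 80.88777160644531), 0.17600087821483612)
[ 0.32875239  0.12683445 -4.62980999] [ 0.02067857 -0.03536119 -0.04840908] 59.60418105125427 15.220086845218926
slide [-0.231   0.1534  0.0229] roll -1.2 (alt 178.8 ) j6 -62.0 pos [ 411.4 -305.1  353.3] yaw -170.5
```

View pics/w7.png

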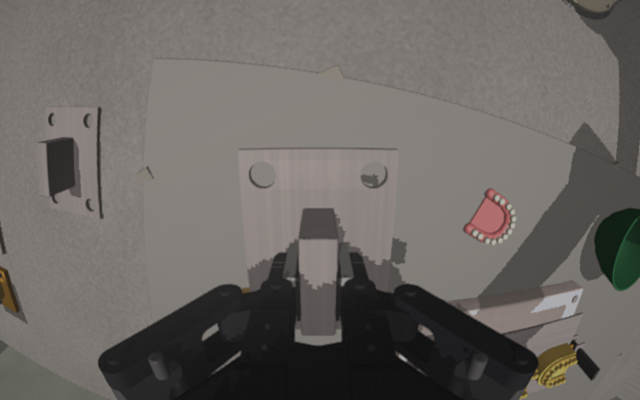

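The plate hangs level and square in the fingers, with its edge at y≈150 px and holes at (262,175) and (373,175). I'll move beyond the flange so the wrist camera sees the flange and plate together.

Call:
carry_out --pt "-0.05 0.022 0" --pt "-0.1 0.045 0" --pt "-0.15 0.067 0" --pt "-0.2 0.09 0" --pt "-0.25 0.112 0" --pt "-0.3 0.135 0" --pt "-0.351 0.158 0" --pt "-0.351 0.158 0" --roll '[-1.2,-1.2,-1.2,-1.2,-1.2,-1.2,-1.2,-1.2]' --claw '[0.005,0.005,0.005,0.005,0.005,0.005,0.005,0.005]'

```text
clock: 20.3
position: [734.6, -88.2, 350.2]
ee_rot: [-0.096, 0.995, 0.001, -0.003]
contact_force: [-1.8, -1.0, -4.9]
gripper_width: 15.3
grasp_force: 59.5
```

Call:
carry_out --pt "0 0 0" --pt "0 0 0" --pt "0 0 0" --roll '[0,0,0]' --claw '[0.005,0.005,0.005]'

```text
clock: 20.68
position: [731.3, -92.2, 356.1]
ee_rot: [-0.093, 0.996, 0.0, 0.0]
contact_force: [-0.5, -0.2, -4.3]
gripper_width: 15.3
grasp_force: 59.5
```

```bash
python3 - <<'E'
from h import *
s=read_state();w=get_image('wrist');V=wcloud(w,s);save(w,'w8.png');plate(V,s)
a=np.radians(10.7);ex=np.array([np.cos(a),np.sin(a)]);ey=np.array([-ex[1],ex[0]])
D=V[...,:2]-[614.3,-114]
k=(V[...,2]>88)&(V[...,2]<102)&(abs(D@ex)<75)&(abs(D@ey)<50)
k=cv2.morphologyEx(k.astype(np.uint8),cv2.MORPH_OPEN,np.ones((5,5)))>0
print('flange',k.sum(),cv2.minAreaRect(V[k][:,:2].astype(np.float32)),np.median(V[k][:,2]))
k=(V[...,2]>70)&(V[...,2]<100)&(abs((V[...,:2]-[589.5,12])@ex)<60)&(abs((V[...,:2]-[589.5,12])@ey)<74)
print('pan',np.median(V[k][:,2]))
go(s,(614.4,-113.8,330),-169.3)
E
```

```text
plate n 15152 z= [3.400000e-03 1.000000e-04 1.817395e+02] x [-51.8  55.7] y [-39.2  40.6] ((0.4723777770996094, 0.729095458984375), (81.01336669921875, 111.17399597167969), 89.82954406738281)
flange 13734 ((621.7769165039062, -112.45172119140625), (100.27728271484375, 86.71724700927734), 10.514387130737305) 94.2878033807923
pan 90.59500033231359
slide [0.1189 0.0005 0.0261] roll 0.0 (alt -180.0 ) j6 -85.0 pos [731.3 -92.2 356.1] yaw -169.3
```

View pics/w8.png

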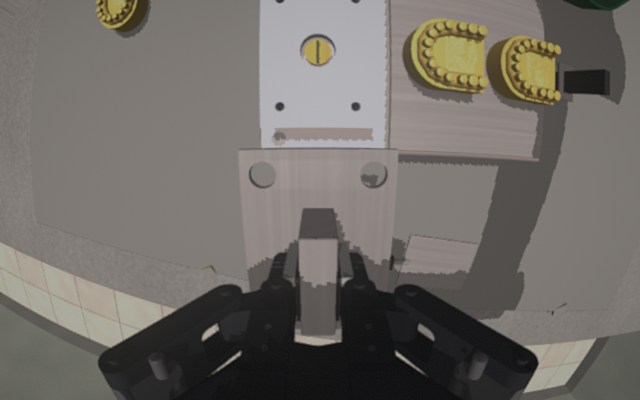

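The flange at (318,60) and the plate appear in the same view. Their axes agree and the near flange edge is at y≈148 px. I'll move over the flange and then descend.

Call:
carry_out --pt "0.03 0 0" --pt "0.06 0 0" --pt "0.09 0 0" --pt "0.119 0 0.01" --pt "0.119 0 0.03" --pt "0.119 0 0.04" --pt "0.119 0 0.04" --pt "0.119 0 0.04" --roll '[0,0,0,0,0,0,0,0]' --claw '[0.005,0.005,0.005,0.005,0.005,0.005,0.005,0.005]'

```text
clock: 21.72
position: [615.7, -113.6, 316.4]
ee_rot: [-0.094, 0.996, -0.0, 0.001]
contact_force: [-0.5, -0.2, -3.7]
gripper_width: 15.4
grasp_force: 59.6
```

Call:
carry_out --pt "0 0 0" --pt "0 0 0" --roll '[0,0]' --claw '[0.005,0.005]'

```text
clock: 21.98
position: [615.3, -113.5, 316.1]
ee_rot: [-0.094, 0.996, -0.0, 0.0]
contact_force: [-0.7, 0.1, -4.7]
gripper_width: 15.2
grasp_force: 59.6
```

```bash
python3 - <<'E'
from h import *
s=read_state();go(s,(614.3,-114.4,292),-169.3)
E
```

```text
slide [ 0.0012 -0.0007  0.0241] roll 0.1 (alt -179.9 ) j6 -84.0 pos [ 615.3 -113.5  316.1] yaw -169.2
```

Call:
carry_out --pt "0.001 -0.0005 0.01" --pt "0.001 -0.0005 0.018" --pt "0.001 -0.0005 0.024" --pt "0.001 -0.0005 0.024" --pt "0.001 -0.0005 0.024" --pt "0.001 -0.0005 0.024" --roll '[0,0,0,0,0,0]' --claw '[0.005,0.005,0.005,0.005,0.005,0.005]'

```text
clock: 22.72
position: [614.4, -114.2, 292.1]
ee_rot: [-0.094, 0.996, -0.0, 0.0]
contact_force: [0.8, 0.4, -3.4]
gripper_width: 14.9
grasp_force: 59.6
```

```bash
python3 - <<'E'
from h import *
s=read_state();w=get_image('wrist');V=wcloud(w,s);T,_=plate(V,s)
print(s['position'],s['contact_force'])
k=(abs(T[...,0])<75)&(abs(T[...,1])<60)&(T[...,2]>192)&(T[...,2]<204);P=T[k]
print('flange strip',k.sum(),np.percentile(P[:,0],[.5,99.5]).round(1),np.percentile(P[:,1],[.5,99.5]).round(1),np.median(P[:,2]))
im=cv2.cvtColor(w['img'],cv2.COLOR_RGB2BGR)[90:300,200:440]
cv2.imwrite('pics/w9.png',cv2.resize(im,None,fx=2.8,fy=2.8,interpolation=cv2.INTER_CUBIC))
E
```

```text
plate n 15144 z= [3.600000e-03 8.000000e-04 1.816738e+02] x [-51.7  55.7] y [-39.2  40.6] ((0.3662261962890625, 0.5781326293945312), (111.28475189208984, 80.9261703491211), 0.1816917210817337)
[ 614.3836859  -114.24514927  292.09273426] [ 0.80388754  0.37177156 -3.36753436]
flange strip 3582 [-32.6  73.8] [-41.5  59.9] 198.57223993216786
```

View pics/w9.png

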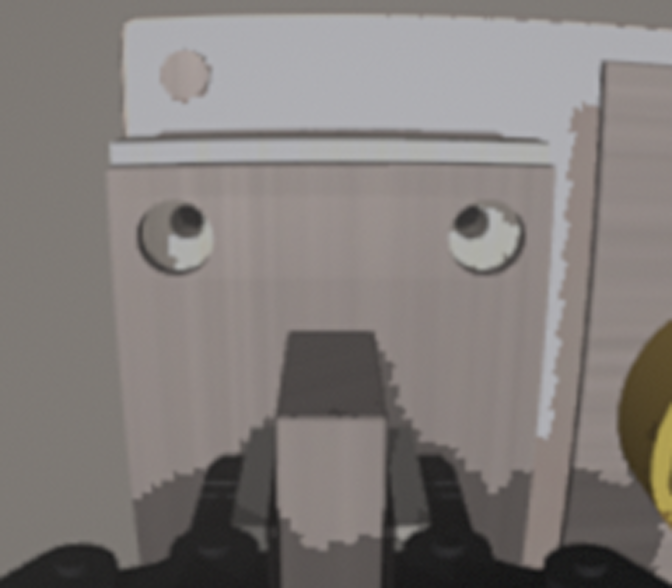

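The crop shows both near threaded holes whole inside the plate holes: (187,221) in (176,237) and (470,222) in (486,237). Their inward and upward shifts match the expected parallax to within about 0.5 mm. The gap is about 11–12 mm, so I'm handing in.

```bash
python3 -c "
from bench import *
print(job_done())"
```

```text
the job is handed in; nothing more can be done
None
```

The job is handed in, with no verdict returned: two casts stand released on the pan, sunk about 30 mm, and the cover plate is still held level about 11–12 mm above the flange, with the two holes the camera could see lined up to within about 0.5 mm.

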